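Set the die-cast enclosure on the tall work stand

TASK

Set the small die-cast enclosure, lid up, on the taller of the two narrow work stands, centred and lengthwise along its top bar, so that both long edges overhang for fitting the connectors. Put it down rather than dropping it, let go, and leave the plain steel block where it is.

Things in the scene. Friction and masses are not known exactly. Their poses are not given: they have to be found in the camera images.
- enclosure: the die-cast enclosure: a pale, smooth closed box with a lid and a small screw in each corner of the lid, 39 mm (its x) by 65 mm (its y) by 28 mm high (30 mm over the screw heads), 0.08 to 0.17 kg; it lies lid up on the bench. Origin: centre of its underside; z up. It can be gripped across its 39 mm width.
- tall_stand: the taller of two work stands of the same make, fixed to the bench: dark base plate 72 mm (its x) by 92 mm (its y), slim aluminium web, and on it a level top bar 28 mm wide (x) and 70 mm long (y) faced with black rubber. The rubber face is 80 mm above the bench. Origin: centre of the base's underside, on the bench; z up.
- tall_stand_top (a point): centre of the tall stand's rubber top face, 80 mm above the bench; axes as the stand's: y along the bar (70 mm), x across it (28 mm), z up
- steel_block: a bystander: plain rough grey solid steel block without lid or screws, 44 mm (x) by 62 mm (y) by 24 mm high, lying on the bench; to be left alone. Origin: centre of its underside. The other bystanders are a low stand like the tall one but only 40 mm high, 0.2 to 0.4 m to its left or right, a round tub and a relay.
There are look-alikes about, which are no part of the job. What is shaped like the enclosure but pink or turquoise is not meant.

How it is judged:
By the outcome, as a careful person would: the job done as asked, in the order asked, and still so for the second after the job is handed in, with the robot touching nothing.
It also fails if it takes over 32 s, if anything falls off the work surface, if the arm or the gripper's body presses on something with over 40 N, if the wrist force passes 120 N, or if a joint passes its speed limit or range.

ROBOT

A 6-joint arm with a two-finger parallel gripper is mounted at the origin on a cart in front of the work surface, level with it; the furniture and walls round the work are solid. World frame = base frame: x ahead of the robot, y to its left, z up, the work surface at z = 0. Lengths are in m, angles in degrees, forces in N, time in s.
With the tool pointing down it reaches from about 0.375 to 0.9 m from the base axis. Payload 3.1 kg.
Tool frame: the origin (TCP) lies between the finger pads; the fingertips stand 11 mm ahead of it and the grasp point (between the pads) lies 8 mm behind it; z points along the fingers, y is the line along which they close (so a half turn about z gives the same grasp; the last joint's range is limited). The gripper opens to 87 mm and grips with 3 to 60 N. Pads are 19 mm wide; open, the fingers measure 117 mm over their backs; the gripper's body (75 mm by 190 mm) begins 51 mm behind the grasp point.
Start: joints at [-77.779, 30.224, 82.088, -0, 67.689, -10.227], TCP at [0.239, -0.578, 0.213] pointing down, gripper open.
Joint ranges: [-176.69, 176.69], [-43.24, 126.21], [12.49, 139.97], [-82, 262], [0, 151.66], [-163.58, 163.58]. Speed limits (degrees/s): [159.86, 159.86, 180, 180, 180, 180].

INTERFACE

Orientations are given as a 3x3 rotation matrix whose columns are the frame's x, y, z axes.
In Python, from rig import bot gives the robot as it stands.
- The arm moves only by the tool apply_moves, never from a script. Its argument "steps" is a list that holds one entry, the list of rows, each a list of 7 numbers: the shift along the tool's x, y, z in cm, then the turn, a rotation vector about the tool's x, y, z in degrees, then the gripper command: -1 is shut, 1 is fully open, values between are in proportion. In form: [[[dx, dy, dz, rx, ry, rz, jaw], ...]]. A call has 1 to 20 rows; each row is the pose to reach, as a shift and turn from the pose commanded when the call began, along the tool's axes at that moment; what a row does not reach only later rows make up. A row lasts 1/8 s, in which the tool goes at most 62.5 mm and 10.7 degrees, less where a joint would pass 70% of its speed; a pose out of reach is approached as far as the arm can. A call with a gripper value outside its range is refused whole. The fingers move at their own pace and stop on an object; the grip force is fixed at half the most. Time passes only in rows, so rows that repeat a pose let the fingers close. It gives the time, the measured TCP pose, the force, the opening and the grip force at its end, in the units of the state.
- bot.read_state(): the state, without advancing time (a new reading comes with each control period).
- bot.capture(name): name is "side" or "top"; returns the picture (384x512x3 uint8, blue, green, red); there is no depth.
- bot.camera_model(name): a dict with "intrinsics" (3x3 intrinsics, pixels), "R" (3x3) and "t" (3): a world point X has camera coordinates R X + t. Camera axes: x right, y down, z forward; pixel columns grow to the right and rows downward; lengths in m; the calibration is good to about 2 mm. A picture is of the moment at which its call begins. camera_model takes no time and is no camera call.
- bot.hand_in(): hands the job in; it is judged then, once.
The state is a dict: "time_s": time; "joint_positions": joint angles; "qvel": joint speeds; "tau": joint torques, N m; "position": TCP position; "tcp_rot": TCP orientation; "force": force on the tool from outside, world axes, zero at the start; "moment": the same for the moment, N m; "opening": opening from 0.0 (shut) to 1.0 (fully open); "grasp_force": force on a finger pad.
Only numpy, scipy, OpenCV 4.12 (cv2) and the standard library are available. Lean on these libraries where they do the work, as an engineer would, in place of code of your own. Each camera call takes 0.05 s, during which the arm holds its last target. There are 200 camera calls.

## Working session

There is one attempt and no reset: what is moved stays moved. The work goes in short steps, Python scripts to look and compute and a tool call to move; the robot and the scene stay as the last step left them, time stands still between calls to the robot, and variables do not carry over. Pictures are saved under pics/ and viewed, at most 10 in all, crops included, and the job is handed in when it is done.

Besides the shell and the picture viewer there is one more tool, called after ">>>" as a command line: name --argument value ..., lists and objects as JSON in quotes. apply_moves: Moves the arm, as the interface text tells. Its arguments: {"type":"object","properties":{"steps":{"type":"array","items":{"type":"array","items":{"type":"array","items":{"type":"number"}}}}},"required":["steps"]}

```bash
mkdir -p pics
python3 - <<'E'
from rig import bot
import cv2
for n in("side","top"):
    cv2.imwrite(f"pics/{n}0.png",bot.capture(n)); c=bot.camera_model(n); print(n,c)
print(bot.read_state())
E
```

```text
side {'intrinsics': array([[395.57222535,   0.        , 259.21292541],
       [  0.        , 395.57222535, 186.75271992],
       [  0.        ,   0.        ,   1.        ]]), 'R': array([[-0.99880757, -0.04863732,  0.00422596],
       [-0.02364333,  0.40616445, -0.91349408],
       [ 0.04271347, -0.91250471, -0.40683007]]), 't': array([0.5252624 , 0.06907034, 0.98702948])}
top {'intrinsics': array([[463.24993662,   0.        , 265.33051787],
       [  0.        , 463.24993662, 199.22483301],
       [  0.        ,   0.        ,   1.        ]]), 'R': array([[-7.25442892e-03, -9.99973686e-01, -2.68003539e-05],
       [-9.97014314e-01,  7.23502019e-03, -7.68772603e-02],
       [ 7.68754312e-02, -5.30980284e-04, -9.97040564e-01]]), 't': array([-0.00527326,  0.52251125,  1.14748367])}
{'time_s': 0.1, 'joint_positions': array([-7.77814986e+01,  3.02727101e+01,  8.21482593e+01, -1.31580366e-03,
        6.76892332e+01, -1.02289981e+01]), 'qvel': array([ 0.0164578 , -0.10141049, -0.19015625, -0.05163819, -0.03982521,
       -0.07367876]), 'tau': array([ 2.07163116e-04, -4.40985775e+01, -1.77150965e+01,  6.34917570e-02,
        5.33690164e-02, -4.99962380e-05]), 'position': array([ 0.23850771, -0.57697698,  0.21168383]), 'tcp_rot': array([[ 9.24226532e-01,  3.81844385e-01, -4.27833408e-04],
       [ 3.81844490e-01, -9.24224685e-01,  1.87533217e-03],
       [ 3.20670861e-04, -1.89659758e-03, -9.99998150e-01]]), 'force': array([ 0.12655257, -0.48934111,  0.44774569]), 'moment': array([ 0.03527191,  0.00988555, -0.01297616]), 'grasp_force': 0.0, 'opening': 1.0012659605488055}
```

View pics/top0.png

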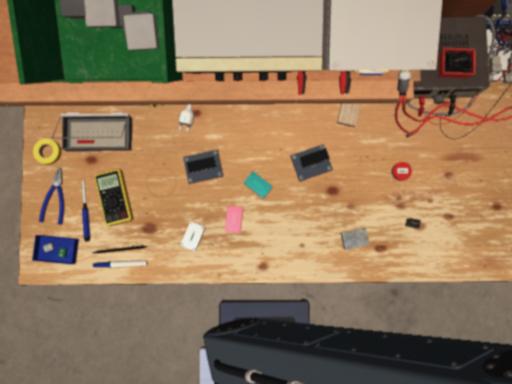

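View pics/side0.png

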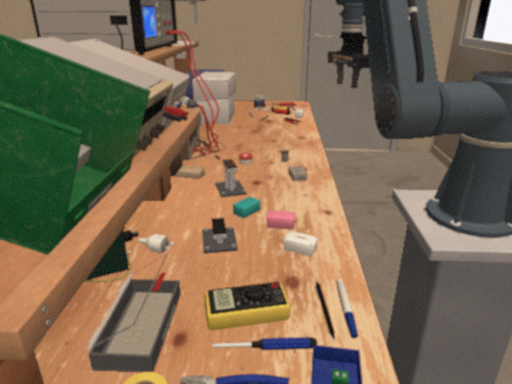

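The top view shows two stands at (203,166) and (312,162); in the side view the far one, which is the (312,162) stand, looks taller. The enclosure candidates in the top view are:
- White box (193,236), which fits "pale".
- Pink (234,219) and turquoise (258,184), both excluded.
- Grey (354,238), probably the steel block.
- Beige-grey (348,114).

I'll confirm with an enlarged composite.

Run:
```python
import cv2,numpy as np
t=cv2.imread("pics/top0.png");s=cv2.imread("pics/side0.png")
def c(im,u,v,h=25,w=33): return cv2.resize(im[v-h:v+h,u-w:u+w],(396,300),interpolation=cv2.INTER_CUBIC)
cv2.imwrite("pics/a.png",np.vstack([np.hstack([c(t,193,236),c(t,312,162)]),np.hstack([c(s,300,243),c(s,230,180)])]))
cv2.imwrite("pics/b.png",np.vstack([np.hstack([c(t,354,238),c(t,203,166)]),np.hstack([c(t,348,114),c(s,220,235)])]))
```

```text
(no output)
```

View pics/a.png

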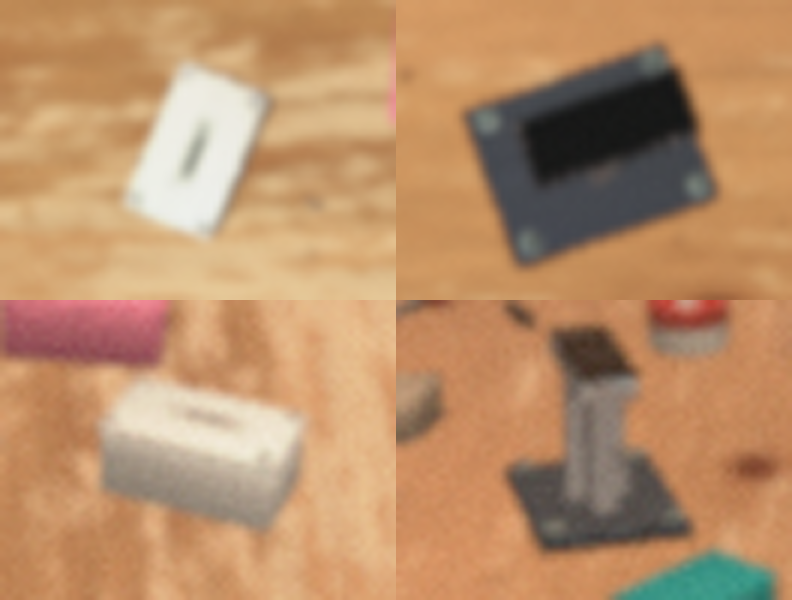

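View pics/b.png

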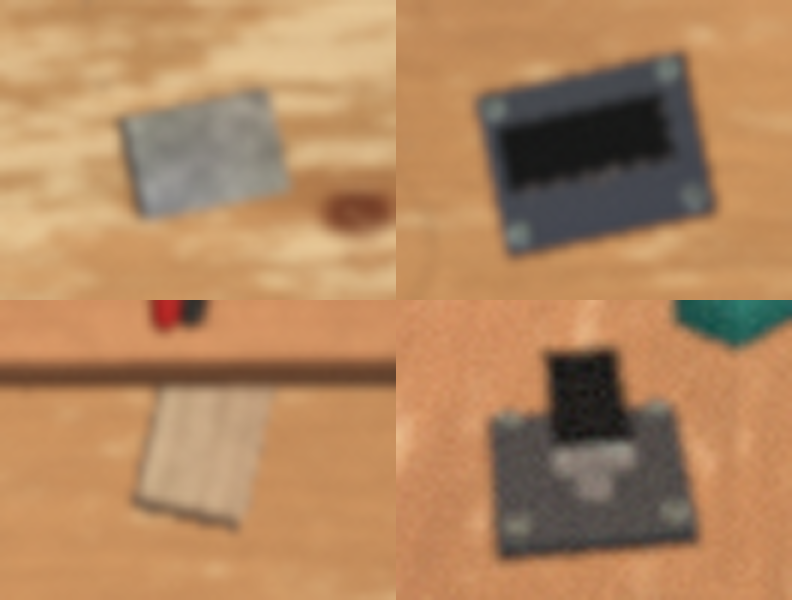

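The crops settle it:
- **Enclosure:** the white box (193,236), with a lid and corner screws.
- **Tall stand:** (312,162), with a long web in the side view.
- **Steel block:** plain grey, at (354,238).
- **Beige piece:** wood.

Next I'll measure the enclosure and the tall stand.

```bash
cat > h.py <<'E'
import cv2,numpy as np
from rig import bot
def plane(n,uv,z):
    c=bot.camera_model(n);K,R,t=c["intrinsics"],c["R"],c["t"]
    uv=np.atleast_2d(uv).astype(float); d=np.c_[uv,np.ones(len(uv))]@np.linalg.inv(K).T@R
    o=-R.T@t; return (o+d*((z-o[2])/d[:,2])[:,None])[:,:2]
def proj(n,X):
    c=bot.camera_model(n); p=(np.atleast_2d(X)@c["R"].T+c["t"])@c["intrinsics"].T; return p[:,:2]/p[:,2:]
def blob(im,mask,u,v,k=8):
    # sub-pixel outline at the 8x enlarged mask
    m=cv2.resize(mask,None,fx=k,fy=k,interpolation=cv2.INTER_CUBIC)>0.5
    _,lab=cv2.connectedComponents(m.astype(np.uint8)); L=lab==lab[int(v*k),int(u*k)]
    c=max(cv2.findContours(L.astype(np.uint8),cv2.RETR_EXTERNAL,cv2.CHAIN_APPROX_NONE)[0],key=len)[:,0]
    return (c+.5)/k-.5
def rect(P):
    (cx,cy),(w,h),a=cv2.minAreaRect((P*1000).astype(np.float32))
    if w>h: w,h,a=h,w,a+90
    return np.round([cx,cy,w,h,(a+90)%180],1)  # long axis angle in world deg
E
python3 - <<'E'
from h import *
t=cv2.imread("pics/top0.png"); f=t.astype(float)
b=f[...,0]; print(f[236,188:193].astype(int).tolist(), f[158,318].tolist(), f[173,310].tolist())
m=np.clip((b-165)/60+.5,0,1)
e=blob(t,m,188,236); print("encl",rect(plane("top",e,.028)))
g=f.max(2); m=np.clip((45-g)/30+.5,0,1); r=blob(t,m,318,158); print("rubber",rect(plane("top",r,.08)))
m=np.clip((130-f[...,2])/60+.5,0,1); r=blob(t,m,310,173); print("base",rect(plane("top",r,.006)))
for n,z in(("enc",.028),): pass
# side checks: hand-read corners, side crop origin u0=197,v0=155 scale 6
q=np.array([[555,330],[605,328],[640,378],[585,383]])-[396,300]
print("rubber side",plane("side",(q+.5)/6-.5+[197,155],.08).mean(0),plane("side",(q+.5)/6-.5+[197,155],.08))
q=np.array([[140,380],[303,415],[275,462],[103,428]])-[0,300]
P=plane("side",(q+.5)/6-.5+[267,218],.028);print("enc side",P.mean(0),P)
E
```

```text
[[230, 238, 238], [228, 236, 235], [212, 227, 226], [180, 195, 193], [156, 170, 168]] [23.0, 23.0, 22.0] [78.0, 72.0, 69.0]
encl [431.9 174.4  40.9  67.  157.3]
rubber [ 616.9 -125.8   26.7   65.7  108.2]
base [ 617.8 -128.4   71.1   94.3  108.9]
rubber side [ 0.61185693 -0.11042463] [[ 0.63460987 -0.1409233 ]
 [ 0.61159    -0.14504155]
 [ 0.5887988  -0.08162173]
 [ 0.61242903 -0.07411194]]
enc side [0.43022206 0.18078376] [[0.45211232 0.15407947]
 [0.39550692 0.17508591]
 [0.40759035 0.20631832]
 [0.46567862 0.18765133]]
```

The top-view numbers agree with the known sizes: lid 41×67 against 39×65, base 71×94 against 72×92. The enclosure is at (0.432, 0.1745) with its long axis at 157.3°. The bar is at (0.617, -0.127) with its axis at 108.6°. I'm approaching above the enclosure now.

>>> apply_moves --steps '[[[38.5,-25,1.3,0,0,-67,1],[38.5,-25,1.3,0,0,-67,1],[38.5,-25,1.3,0,0,-67,1],[38.5,-25,1.3,0,0,-67,1],[38.5,-25,1.3,0,0,-67,1],[38.5,-25,1.3,0,0,-67,1],[38.5,-25,1.3,0,0,-67,1],[46.57,-62.18,8.3,0,0,-134.85,1],[46.57,-62.18,8.3,0,0,-134.85,1],[46.57,-62.18,8.3,0,0,-134.85,1],[46.57,-62.18,8.3,0,0,-134.85,1],[46.57,-62.18,8.3,0,0,-134.85,1],[46.57,-62.18,8.3,0,0,-134.85,1],[46.57,-62.18,8.3,0,0,-134.85,1],[46.57,-62.18,8.3,0,0,-134.85,1],[46.57,-62.18,8.3,0,0,-134.85,1],[46.57,-62.18,8.3,0,0,-134.85,1],[46.57,-62.18,8.3,0,0,-134.85,1]]]'

```text
time_s: 2.35
position: [0.4321, 0.1739, 0.1297]
tcp_rot: [[-0.922, 0.388, 0.0], [0.388, 0.922, -0.0], [-0.0, 0.0, -1.0]]
force: [0.1, 0.2, 1.1]
opening: 1.002
grasp_force: 0.0
```

Run:
```python
from h import *
s=bot.read_state();print(s["time_s"],s["position"],s["tcp_rot"].round(4),s["force"])
im=bot.capture("side");cv2.imwrite("pics/c.png",cv2.resize(im[140:290,200:400],(800,600),interpolation=cv2.INTER_CUBIC))
```

```text
2.35 [0.4321176  0.17392579 0.12974403] [[-9.217e-01  3.879e-01  4.000e-04]
 [ 3.879e-01  9.217e-01 -0.000e+00]
 [-4.000e-04  2.000e-04 -1.000e+00]] [0.05791059 0.24648892 1.1373495 ]
```

View pics/c.png

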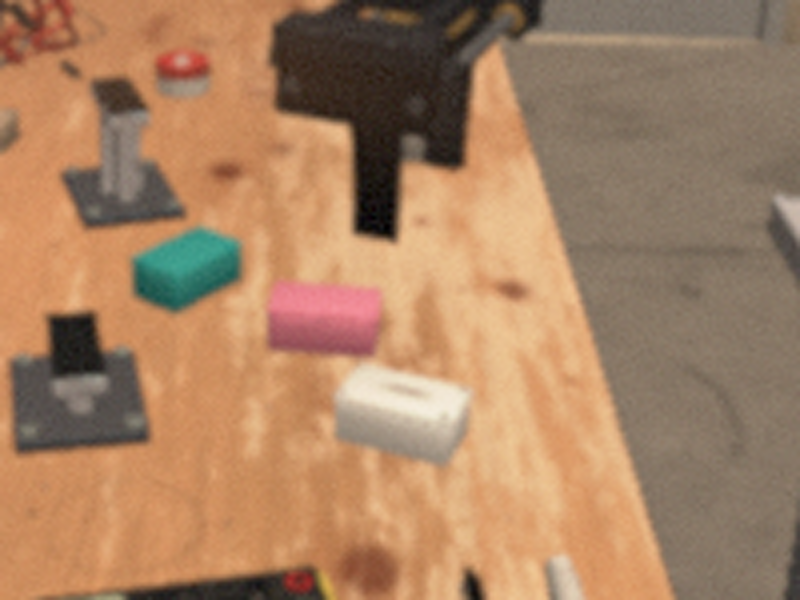

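The gripper is over the enclosure, which is at crop (403,388). I'm descending partway and then checking the alignment.

>>> apply_moves --steps '[[[0,0,4,0,0,0,1],[0,0,8,0,0,0,1],[0,0,9,0,0,0,1],[0,0,9,0,0,0,1],[0,0,9,0,0,0,1]]]'

```text
time_s: 3.02
position: [0.4326, 0.175, 0.0406]
tcp_rot: [[-0.922, 0.386, 0.002], [0.386, 0.922, 0.0], [-0.002, 0.001, -1.0]]
force: [-0.3, -0.5, -0.5]
opening: 0.999
grasp_force: 0.0
```

Run:
```python
from h import *
s=bot.read_state();p=s["position"];R=s["tcp_rot"];print(p)
im=bot.capture("side")
I=cv2.resize(im[170:290,220:380],(800,600),interpolation=cv2.INTER_CUBIC)
for sy in(-.0435,-.0585,.0435,.0585):
  for sx in(-.0095,.0095):
    q=proj("side",p+R@[sx,sy,.011])[0]; cv2.circle(I,tuple(int(v) for v in (q-[220,170]+.5)*5),3,(0,255,0),-1)
cv2.imwrite("pics/d.png",I)
```

```text
[0.4326148  0.17498226 0.04062245]
```

View pics/d.png

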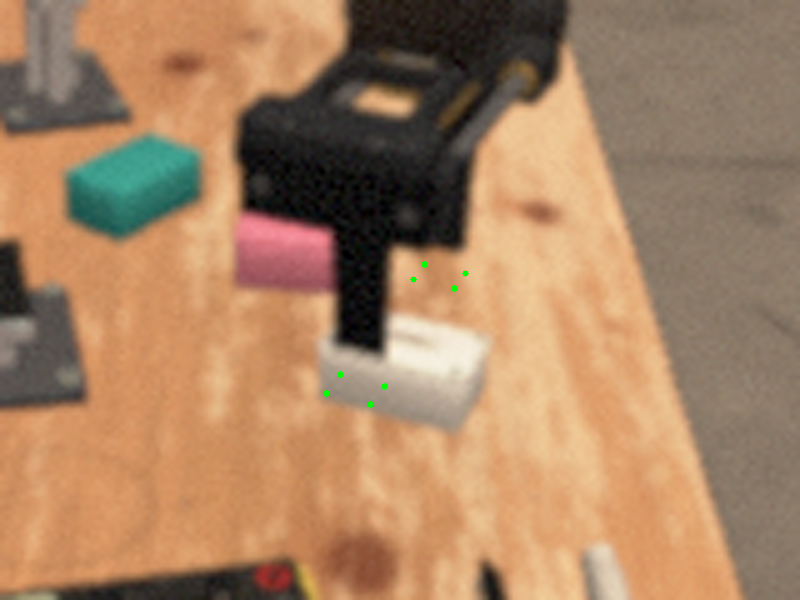

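The near fingertip shows at crop (362,352), about 8 px above its projected spot (355,390). I need the top view to tell whether that is a height error or a y error.

Run:
```python
from h import *
s=bot.read_state();p=s["position"];R=s["tcp_rot"]
im=bot.capture("top")
o=np.array([145,180]);I=cv2.resize(im[180:285,145:285],(800,600),interpolation=cv2.INTER_CUBIC);k=800/140
def dot(X,c): 
    q=proj("top",X)[0]; cv2.circle(I,tuple(int(v) for v in (q-o+.5)*k),4,c,-1)
for sx in(-.0375,.0375):
  for sy in(-.095,.095): dot(p+R@[sx,sy,-.059],(0,255,0))
for sy in(-.0585,.0585): dot(p+R@[0,sy,.011],(0,0,255))
a=np.deg2rad(157.3);l=np.array([np.cos(a),np.sin(a),0]);w=np.array([-l[1],l[0],0])
for i in(-1,1):
  for j in(-1,1): dot(np.array([.432,.1745,.028])+i*.0325*l+j*.0195*w,(255,0,255))
cv2.imwrite("pics/e.png",I)
```

```text
(no output)
```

View pics/e.png

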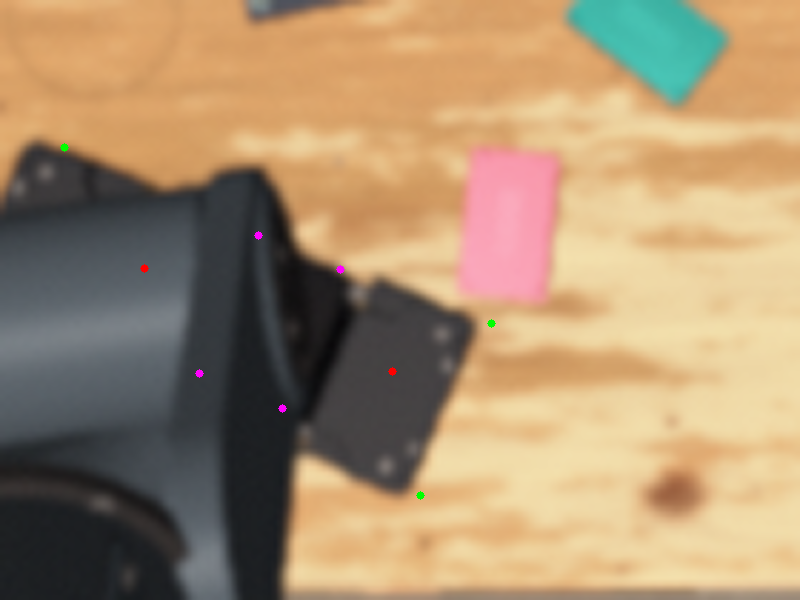

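In the top view the gripper body is centred over the enclosure, so lateral alignment is fine and the leftover offset in the side view is vertical. I'm descending carefully with a force check.

>>> apply_moves --steps '[[[0,0,0.7,0,0,0,1],[0,0,1.4,0,0,0,1],[0,0,1.4,0,0,0,1]]]'

```text
time_s: 3.5
position: [0.4311, 0.1748, 0.025]
tcp_rot: [[-0.923, 0.386, -0.001], [0.386, 0.923, -0.0], [0.001, -0.001, -1.0]]
force: [0.2, -1.1, 0.1]
opening: 0.999
grasp_force: 0.0
```

>>> apply_moves --steps '[[[0,0,0.5,0,0,0,1],[0,0,1.0,0,0,0,1],[0,0,1.0,0,0,0,1]]]'

```text
time_s: 3.88
position: [0.4314, 0.1748, 0.0151]
tcp_rot: [[-0.923, 0.386, -0.001], [0.386, 0.923, -0.0], [0.001, -0.0, -1.0]]
force: [-0.2, 0.3, 0.0]
opening: 1.004
grasp_force: 0.0
```

Run:
```python
from h import *
s=bot.read_state();p=s["position"];R=s["tcp_rot"];print(p,s["force"])
im=bot.capture("side")
I=cv2.resize(im[190:280,250:370],(800,600),interpolation=cv2.INTER_CUBIC)
cv2.imwrite("pics/f.png",I)
```

```text
[0.43136565 0.17483676 0.01508445] [-0.16884514  0.28614971  0.04054641]
```

View pics/f.png

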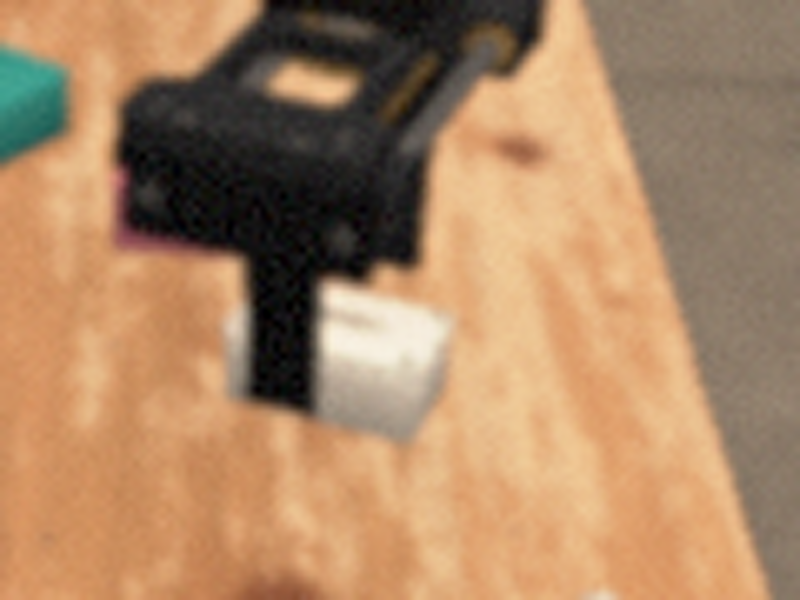

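The near fingertip is at (280,405), level with the box's lower edge, and no force registers. I'm closing to check the grip height directly against the box face.

>>> apply_moves --steps '[[[0,0,0,0,0,0,-1],[0,0,0,0,0,0,-1],[0,0,0,0,0,0,-1],[0,0,0,0,0,0,-1],[0,0,0,0,0,0,-1],[0,0,0,0,0,0,-1],[0,0,0,0,0,0,-1],[0,0,0,0,0,0,-1]]]'

```text
time_s: 4.92
position: [0.4317, 0.1749, 0.0156]
tcp_rot: [[-0.923, 0.386, -0.0], [0.386, 0.923, -0.0], [0.0, -0.0, -1.0]]
force: [0.0, -0.6, 0.9]
opening: 0.438
grasp_force: 30.0
```

Run:
```python
from h import *
s=bot.read_state();p=s["position"];print(p,s["force"],s["opening"]*87,s["grasp_force"])
im=bot.capture("side")
I=cv2.resize(im[190:280,250:370],(800,600),interpolation=cv2.INTER_CUBIC)
cv2.imwrite("pics/g.png",I)
```

```text
[0.43165583 0.17489943 0.01555976] [ 0.00463269 -0.62725216  0.93847631] 38.11120134398791 30.000111758708954
```

View pics/g.png

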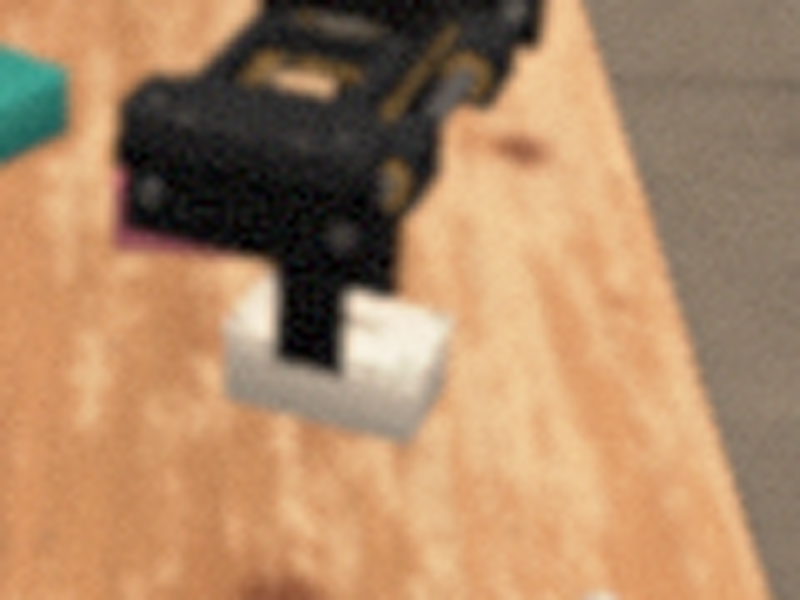

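The grip reads 38 mm against the 39 mm width, so the right box is held. But the fingertips at (310,365) cover only the top third of the face, roughly 15 mm higher than the state implies. I'm reopening and going lower in small steps under the force reading.

>>> apply_moves --steps '[[[0,0,0,0,0,0,0.6],[0,0,0,0,0,0,0.6],[0,0,0,0,0,0,0.6],[0,0,0.3,0,0,0,0.6],[0,0,0.3,0,0,0,0.6]]]'

```text
time_s: 5.6
position: [0.4315, 0.1749, 0.0123]
tcp_rot: [[-0.923, 0.386, -0.0], [0.386, 0.923, -0.0], [0.0, -0.0, -1.0]]
force: [0.5, -0.2, -0.7]
opening: 0.79
grasp_force: 0.0
```

>>> apply_moves --steps '[[[0,0,0.2,0,0,0,0.6],[0,0,0.2,0,0,0,0.6]]]'

```text
time_s: 5.85
position: [0.4316, 0.1749, 0.0104]
tcp_rot: [[-0.922, 0.386, -0.0], [0.386, 0.922, -0.0], [0.0, -0.0, -1.0]]
force: [1.0, -0.1, 0.1]
opening: 0.801
grasp_force: 0.0
```

Tips are nominally at the bench with no contact, which confirms the offset. Continuing down.

>>> apply_moves --steps '[[[0,0,0.3,0,0,0,0.6],[0,0,0.3,0,0,0,0.6]]]'

```text
time_s: 6.1
position: [0.4315, 0.1749, 0.0073]
tcp_rot: [[-0.923, 0.386, -0.0], [0.386, 0.923, -0.0], [0.0, -0.0, -1.0]]
force: [0.3, 0.1, 0.2]
opening: 0.8
grasp_force: 0.0
```

>>> apply_moves --steps '[[[0,0,0.3,0,0,0,0.6],[0,0,0.3,0,0,0,0.6]]]'

```text
time_s: 6.35
position: [0.4315, 0.1749, 0.0043]
tcp_rot: [[-0.923, 0.386, -0.0], [0.386, 0.923, -0.0], [0.0, -0.0, -1.0]]
force: [0.6, 0.2, 0.9]
opening: 0.801
grasp_force: 0.0
```

>>> apply_moves --steps '[[[0,0,0.2,0,0,0,0.6],[0,0,0.2,0,0,0,-1],[0,0,0.2,0,0,0,-1],[0,0,0.2,0,0,0,-1],[0,0,0.2,0,0,0,-1],[0,0,0.2,0,0,0,-1],[0,0,0.2,0,0,0,-1],[0,0,0.2,0,0,0,-1]]]'

```text
time_s: 7.35
position: [0.4317, 0.1749, 0.0026]
tcp_rot: [[-0.923, 0.386, 0.0], [0.386, 0.923, 0.0], [-0.0, 0.0, -1.0]]
force: [-0.4, 0.6, 0.5]
opening: 0.446
grasp_force: 30.0
```

Run:
```python
from h import *
s=bot.read_state();print(s["position"],s["force"],s["opening"]*87,s["grasp_force"])
im=bot.capture("side"); cv2.imwrite("pics/grip.png",im)
g=im.max(2)
# dark finger columns around u=296: print brightness down the column
for u in(294,296,298): print(u,g[232:262,u].tolist())
print("box below at u=306",g[236:266,306].tolist())
```

```text
[0.43167265 0.17490849 0.00259659] [-0.40413802  0.59873643  0.51392837] 38.819134353579024 30.000112652778625
294 [21, 17, 18, 20, 8, 26, 15, 16, 16, 10, 14, 9, 17, 14, 15, 22, 21, 57, 102, 147, 186, 205, 216, 216, 218, 220, 220, 221, 222, 226]
296 [4, 8, 13, 16, 13, 18, 15, 20, 14, 12, 18, 18, 25, 17, 6, 25, 12, 31, 80, 128, 153, 182, 192, 200, 200, 200, 205, 206, 210, 216]
298 [42, 25, 20, 18, 19, 20, 14, 5, 0, 17, 6, 16, 20, 12, 12, 9, 13, 15, 52, 102, 142, 164, 192, 198, 201, 201, 206, 209, 219, 222]
box below at u=306 [216, 233, 230, 232, 241, 244, 246, 243, 236, 221, 214, 212, 194, 185, 179, 170, 167, 159, 157, 184, 220, 232, 228, 231, 229, 229, 226, 222, 223, 220]
```

It's a full-width grip at 38.8 mm, with the tips about 6 mm above the bench. With the underside at 0, reported TCP z is 0.0026, so it must be about 0.0826 when seated on the stand. Lifting and carrying now.

>>> apply_moves --steps '[[[0,0,-1,0,0,0,-1],[0,0,-4,0,0,0,-1],[0,0,-8,0,0,0,-1],[0,0,-12,0,0,0,-1],[0,0,-14.5,0,0,0,-1],[-2.4,-1.7,-14.5,0,0,4,-1],[-4.8,-3.4,-14.5,0,0,8,-1],[-7.2,-5.2,-14.5,0,0,12,-1],[-9.6,-6.9,-14.5,0,0,16,-1],[-12,-8.6,-14.5,0,0,20.3,-1],[-14.4,-10.3,-14.5,0,0,24.4,-1],[-16.8,-12.1,-14.5,0,0,28.5,-1],[-19.2,-13.8,-14.5,0,0,32.5,-1],[-21.6,-15.5,-14.5,0,0,36.6,-1],[-24,-17.2,-14.5,0,0,40.7,-1],[-26.4,-19,-14.5,0,0,44.8,-1],[-28,-20.2,-14.5,0,0,48.8,-1],[-28.74,-20.68,-14.5,0,0,48.8,-1],[-28.74,-20.68,-14.5,0,0,48.8,-1],[-28.74,-20.68,-14.5,0,0,48.8,-1]]]'

```text
time_s: 9.9
position: [0.6162, -0.1258, 0.1475]
tcp_rot: [[-0.318, 0.948, -0.001], [0.948, 0.318, 0.001], [0.001, -0.001, -1.0]]
force: [-0.3, -0.4, -1.1]
opening: 0.446
grasp_force: 30.0
```

Run:
```python
from h import *
s=bot.read_state();p=s["position"];R=s["tcp_rot"];print(p,s["opening"]*87,np.degrees(np.arctan2(R[1,1],R[0,1])))
im=bot.capture("side")
o=np.array([185,110]);I=cv2.resize(im[110:200,185:305],(800,600),interpolation=cv2.INTER_CUBIC);k=800/120
def dot(X,c):
    q=proj("side",X)[0]; cv2.circle(I,tuple(int(v) for v in (q-o+.5)*k),3,c,-1)
b=p-[0,0,.0026]
for i in(-1,1):
  for j in(-1,1):
    for z in(0,.028): dot(b+R@[i*.0325,j*.0195,-z],(0,255,0) if z else (0,0,255))
a=np.deg2rad(108.5);l=np.array([np.cos(a),np.sin(a),0]);w=np.array([-l[1],l[0],0])
for i in(-1,1):
  for j in(-1,1): dot(np.array([.6173,-.127,.08])+i*.035*l+j*.014*w,(255,0,255))
cv2.imwrite("pics/h.png",I)
```

```text
[ 0.61615884 -0.12577969  0.14747383] 38.77114142039193 18.561758283027594
```

View pics/h.png

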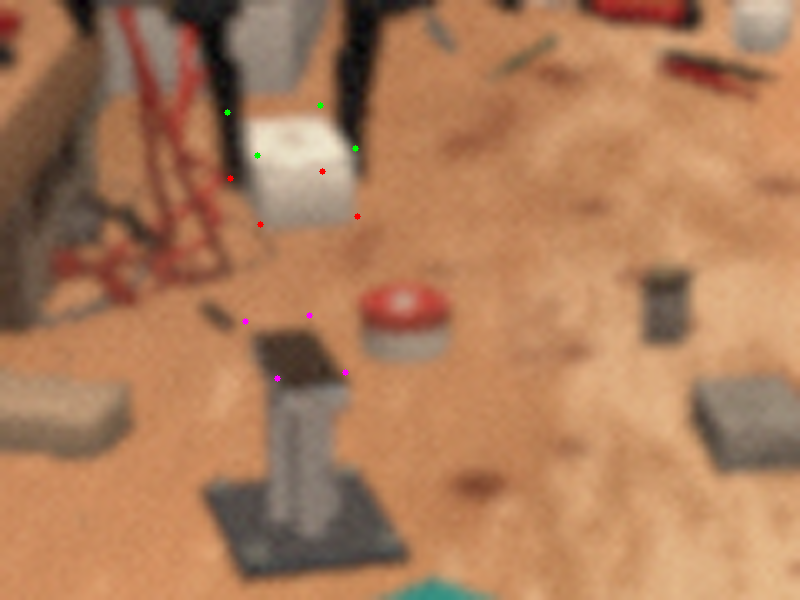

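The held box's near lower edge, about (262–352,227), lies above the bar at (255–347,331–388). Both are offset from projection by nearly the same amount, so they line up to about a millimetre across the bar. I'm lowering to just above the rubber, then feeling for contact.

>>> apply_moves --steps '[[[-0.1,0.05,2,0,0,0,-1],[-0.1,0.05,4,0,0,0,-1],[-0.1,0.05,5.5,0,0,0,-1],[-0.1,0.05,5.9,0,0,0,-1],[-0.1,0.05,5.9,0,0,0,-1],[-0.1,0.05,5.9,0,0,0,-1]]]'

```text
time_s: 10.7
position: [0.6184, -0.1277, 0.0893]
tcp_rot: [[-0.317, 0.948, 0.001], [0.948, 0.317, -0.001], [-0.001, 0.001, -1.0]]
force: [0.1, 0.7, -0.5]
opening: 0.445
grasp_force: 30.0
```

>>> apply_moves --steps '[[[0,0,0.1,0,0,0,-1],[0,0,0.2,0,0,0,-1],[0,0,0.3,0,0,0,-1],[0,0,0.3,0,0,0,-1]]]'

```text
time_s: 11.2
position: [0.6177, -0.1276, 0.0854]
tcp_rot: [[-0.317, 0.948, -0.0], [0.948, 0.317, 0.0], [0.0, -0.0, -1.0]]
force: [0.1, 0.2, -0.8]
opening: 0.442
grasp_force: 30.0
```

>>> apply_moves --steps '[[[0,0,0.1,0,0,0,-1],[0,0,0.15,0,0,0,-1],[0,0,0.15,0,0,0,-1]]]'

```text
time_s: 11.58
position: [0.6177, -0.1276, 0.084]
tcp_rot: [[-0.317, 0.948, -0.0], [0.948, 0.317, 0.0], [0.0, -0.0, -1.0]]
force: [-0.5, -0.4, -0.6]
opening: 0.446
grasp_force: 30.0
```

>>> apply_moves --steps '[[[0,0,0.05,0,0,0,-1],[0,0,0.1,0,0,0,-1],[0,0,0.1,0,0,0,-1]]]'

```text
time_s: 11.95
position: [0.6177, -0.1276, 0.083]
tcp_rot: [[-0.317, 0.948, -0.0], [0.948, 0.317, 0.0], [0.0, -0.0, -1.0]]
force: [-0.1, 0.3, -1.1]
opening: 0.445
grasp_force: 30.0
```

>>> apply_moves --steps '[[[0,0,0.05,0,0,0,-1],[0,0,0.05,0,0,0,-1]]]'

```text
time_s: 12.2
position: [0.6178, -0.1276, 0.0827]
tcp_rot: [[-0.317, 0.948, 0.0], [0.948, 0.317, -0.0], [-0.0, 0.0, -1.0]]
force: [0.3, -0.0, -0.4]
opening: 0.448
grasp_force: 30.0
```

>>> apply_moves --steps '[[[0,0,0.05,0,0,0,-1],[0,0,0.05,0,0,0,-1]]]'

```text
time_s: 12.45
position: [0.6179, -0.1276, 0.0826]
tcp_rot: [[-0.317, 0.948, 0.0], [0.948, 0.317, -0.0], [-0.0, 0.0, -1.0]]
force: [-0.9, 0.5, 4.8]
opening: 0.445
grasp_force: 30.0
```

>>> apply_moves --steps '[[[0,0,0.05,0,0,0,-1],[0,0,0.05,0,0,0,-1]]]'

```text
time_s: 12.7
position: [0.6179, -0.1276, 0.0826]
tcp_rot: [[-0.317, 0.948, 0.0], [0.948, 0.317, -0.0], [-0.0, 0.0, -1.0]]
force: [-2.6, 0.1, 7.3]
opening: 0.444
grasp_force: 30.0
```

Contact came at exactly 0.0826 with 5–7 N. I'm easing the load, releasing, and retreating straight up.

>>> apply_moves --steps '[[[0,0,-0.07,0,0,0,-1],[0,0,-0.07,0,0,0,-0.05],[0,0,-0.07,0,0,0,0.1],[0,0,-0.07,0,0,0,0.4],[0,0,-0.07,0,0,0,0.7],[0,0,-0.07,0,0,0,0.7],[0,0,-0.07,0,0,0,0.7],[0,0,-0.07,0,0,0,0.7]]]'

```text
time_s: 13.7
position: [0.6178, -0.1276, 0.0823]
tcp_rot: [[-0.317, 0.948, 0.0], [0.948, 0.317, 0.0], [-0.0, 0.0, -1.0]]
force: [0.4, -0.0, -0.4]
opening: 0.846
grasp_force: 0.0
```

>>> apply_moves --steps '[[[0,0,-1,0,0,0,0.7],[0,0,-3,0,0,0,0.7],[0,0,-6,0,0,0,0.7],[0,0,-10,0,0,0,0.7],[0,0,-14,0,0,0,0.7],[-4,-12,-14,0,0,0,0.7],[-4,-17,-14,0,0,0,0.7],[-4,-22,-14,0,0,0,0.7],[-4,-22,-14,0,0,0,0.7],[-4,-22,-14,0,0,0,0.7],[-4,-22,-14,0,0,0,0.7]]]'

```text
time_s: 15.08
position: [0.4228, -0.2357, 0.223]
tcp_rot: [[-0.317, 0.948, 0.002], [0.948, 0.317, -0.001], [-0.002, 0.002, -1.0]]
force: [0.4, -0.3, 0.0]
opening: 0.851
grasp_force: 0.0
```

Run:
```python
from h import *
s=bot.read_state();print(s["time_s"],s["position"],s["force"])
t=bot.capture("top");sd=bot.capture("side");cv2.imwrite("pics/top1.png",t);f=t.astype(float)
q=proj("top",[.6173,-.127,.108])[0];print(q,t[int(q[1]),int(q[0])])
for th in(140,165):
    e=blob(t,np.clip((f[...,0]-th)/60+.5,0,1),q[0]+2,q[1]+3); print("encl on stand",rect(plane("top",e,.108)))
r=blob(t,np.clip((f[...,0].clip(0,255)*0+130-f[...,2])/60+.5,0,1),310,173)
print("base",rect(plane("top",r,.006)))
g=cv2.absdiff(t,cv2.imread("pics/top0.png")).max(2); print("steel diff",g[228:250,340:370].mean())
q=proj("side",[.6173,-.127,.094])[0];print(q,sd[int(q[1])-4:int(q[1])+8:2,int(q[0])].max(1))
```

```text
15.075 [ 0.42277885 -0.23569598  0.22300718] [ 0.35232668 -0.33600044  0.04427181]
[315.2810506  155.69695924] [166 182 180]
encl on stand [ 619.4 -127.3   44.5   68.8  108.2]
encl on stand [ 619.1 -127.    42.    66.9  108.8]
base [ 617.2 -126.9   69.7   89.9  109. ]
steel diff 18.881818181818183
[228.49388578 156.66864355] [208 216 229 205 195 182]
```

The enclosure sits at (0.619, -0.127) at 108.5° on a bar centred at (0.617, -0.127). That is level, and aligned within measurement error. The gripper is clear of everything and only blocks the top view of the steel block, which it never went near. Handing in.

```bash
python3 -c "
from rig import bot
print(bot.hand_in())"
```

```text
the job is handed in; nothing more can be done
None
```

The enclosure is on the tall stand, lid up, lengthwise along the bar and centred to about 2 mm; it was set down gently and released at about 14 s, the steel block was not touched, and the job is handed in.

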